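# Sort the tubes, then hold the long one level over the light panel

### The job

Clear the slanted holder: first move the short tube and the medium tube into the free place of their own row in the upright rack (near row short, far row medium), lowering each to the bottom of its socket without dropping it. Only then draw the long tube out of the holder, turn it on its side and hold it level over the middle of the light panel, well clear of it (10 cm or more above the table), as for an inspection against the light. Finish while still holding it there, steady in the gripper, and leave the other tubes and everything else where they are.

Things in the scene. Friction and masses are not known exactly. Their poses are not given: they have to be found in the camera images.
- short: The short tube: clear empty sample tube, 16 mm in diameter, white stopper 16.4 mm in diameter and 22 mm tall, about 20 g, 80 mm long with stopper. Starts in one of the holder's three sockets (which one varies), foot on its floor, leaning 45 degrees, stopper to the holder's -y side: 40 mm inside, 40 mm standing out. Origin: centre of the round foot; z axis runs up towards the stopper.
- medium: The medium tube: clear empty sample tube, 16 mm in diameter, white stopper 16.4 mm in diameter and 22 mm tall, about 25 g, 105 mm long with stopper. Starts in one of the holder's three sockets (which one varies), foot on its floor, leaning 45 degrees, stopper to the holder's -y side: 40 mm inside, 65 mm standing out. Origin: centre of the round foot; z axis runs up towards the stopper.
- long: The long tube: clear empty sample tube, 16 mm in diameter, white stopper 16.4 mm in diameter and 22 mm tall, about 30 g, 130 mm long with stopper. Starts in one of the holder's three sockets (which one varies), foot on its floor, leaning 45 degrees, stopper to the holder's -y side: 40 mm inside, 90 mm standing out. Origin: centre of the round foot; z axis runs up towards the stopper.
- long_mid (a point): The middle of the long tube: on its axis, 65 mm from its foot; axes as the tube's.
- holder: Fixed grey block 210 mm long on a steel plate 210 x 130 x 8 mm, left on the table. Three sockets along its x (-70, 0, 70 mm), 17.5 mm square, 40 mm deep, leaning 45 degrees to its -y side (the table's middle): the way out is (0, -0.71, 0.71). Mouth centres at y = -35 mm, 63 mm high; a 6 mm wide rib under each tube runs 36 mm out of the mouth. Origin: centre of the underside, z up.
- rack: Fixed grey block 120 (x) x 170 (y) x 50 mm high, in the middle or on the right of the table; six upright sockets 20 mm square, 40 mm deep, slightly chamfered, at y = -52, 0, 52 mm in two rows: x = -30 mm (nearer the robot) for short tubes, x = +30 mm for medium ones. In each row two places hold a tube, one (any) is free. Origin: centre of the underside on the table, z up.
- free_short: The free place of the short row: the origin is the centre of that socket's floor, 40 mm below the mouth; z up.
- free_medium: The free place of the medium row: the origin is the centre of that socket's floor, 40 mm below the mouth; z up.
- panel: Flat white light panel for inspecting tubes, fixed, on the right or in the middle of the table, where the rack is not: 160 (x) x 120 (y) x 12 mm thick. Origin: centre of the underside on the table, z up.
- bottle: Bystander: small bottle, 32 mm in diameter, 75 mm tall, towards the far edge of the table; origin at the centre of its underside.
- labels: Bystander: roll of labels lying flat, 64 mm in diameter, 30 mm tall; origin at the centre of its underside.
- jar: Bystander: amber jar, 60 mm in diameter, 70 mm tall; origin at the centre of its underside.
- clips: Bystander: small cardboard box 70 x 45 x 22 mm beside the jar; origin at the centre of its underside.
- stock_short1: Bystander: a tube like the short one, 80 mm long, standing in the rack's short row with its top 90 mm above the table; origin at the centre of its foot.
- stock_short2: Bystander: a tube like the short one, 80 mm long, standing in the rack's short row with its top 90 mm above the table; origin at the centre of its foot.
- stock_medium1: Bystander: a tube like the medium one, 105 mm long, standing in the rack's medium row with its top 115 mm above the table; origin at the centre of its foot.
- stock_medium2: Bystander: a tube like the medium one, 105 mm long, standing in the rack's medium row with its top 115 mm above the table; origin at the centre of its foot.

How it is judged:
On the way, in this order (a step that is already met when the one before it is completed fails the run):
1. the short and the medium tube stand at the bottom of the free places of their rows, let go, while the long tube is still in the holder (horizontal distance between short and free_short below 0.007 m and z of short in the frame of free_short below 0.006 m and angle between each of short, medium's own z axis and vertical below 0.25 rad and contact force between the fingers and short below 0.05 N and horizontal distance between medium and free_medium below 0.007 m and z of medium in the frame of free_medium below 0.006 m and contact force between the fingers and medium below 0.05 N and distance of long from where it was at the start of the episode below 0.02 m), for 0.2 s.
2. the long tube is drawn out of the holder by the gripper (distance of long from where it was at the start of the episode above 0.05 m and contact force between the fingers and long above 0.5 N and contact force between long and holder below 0.02 N), for 0.1 s.
At the end, for the whole second after the job is handed in: Short and medium tube stand let go in the free places of their rows, feet within 7 mm of the centre and 6 mm of the socket floor. The long tube is held by the fingers alone, still, within 15 degrees of level, its middle over 97 mm up and within 60 mm of the panel centre in plan (horizontal distance between short and free_short below 0.007 m and z of short in the frame of free_short below 0.006 m and angle between each of short, medium's own z axis and vertical below 0.25 rad and contact force between the fingers and short below 0.05 N and horizontal distance between medium and free_medium below 0.007 m and z of medium in the frame of free_medium below 0.006 m and contact force between the fingers and medium below 0.05 N and contact force between the fingers and long above 0.5 N and height (world z) of long_mid above 0.097 m and angle between long's own z axis and vertical between 1.309 and 1.833 rad and horizontal distance between long_mid and panel below 0.06 m and linear speed of long below 0.03 m/s and angular speed of long below 0.2 rad/s and contact force between long and holder below 0.02 N and contact force between long and rack below 0.02 N and contact force between long and panel below 0.02 N and contact force between long and bottle below 0.02 N and contact force between long and jar below 0.02 N and contact force between long and labels below 0.02 N and contact force between long and clips below 0.02 N and contact force between long and short below 0.02 N and contact force between long and medium below 0.02 N); the arm keeps its last pose, push and grip.
It fails at once if another tube in the rack is pulled up, shifted or knocked over (distance of any of stock_short1, stock_short2, stock_medium1, stock_medium2 from where it was at the start of the episode above 0.025 m).
It fails at once if the bottle, labels, jar or box of clips is moved by more than 40 mm (distance of any of bottle, labels, jar, clips from where it was at the start of the episode above 0.04 m).
It fails at once if a tube is dropped (falls freely, faster than 0.6 m/s) ((contact force between the fingers and short below 0.01 N and linear speed of short above 0.6 m/s) or (contact force between the fingers and medium below 0.01 N and linear speed of medium above 0.6 m/s) or (contact force between the fingers and long below 0.01 N and linear speed of long above 0.6 m/s)).
It also fails if it takes over 67 s, if anything falls off the work surface, if the arm or the gripper's body presses on something with over 40 N, if the wrist force passes 120 N, or if a joint passes its speed limit or range.

### The arm

A 6-joint arm with a two-finger parallel gripper is mounted at the origin on the work surface. World frame = base frame: x ahead of the robot, y to its left, z up, the work surface at z = 0. Lengths are in m, angles in rad, forces in N, time in s.
With the tool pointing down it reaches from about 0.35 to 0.975 m from the base axis. Payload 17.4 kg.
Tool frame: the origin (TCP) lies midway between the tips of the shut fingers; the grasp point (between the pads) lies 19 mm behind it; z points along the fingers, y is the line along which they close (so a half turn about z gives the same grasp; the last joint's range is limited). The gripper opens to 85 mm and grips with 20 to 120 N. Pads are 22 mm wide; open, the fingers measure 114 mm over their backs; the gripper's body (76 mm by 85 mm) begins 54 mm behind the grasp point. The pads swing forward as they close: fully open they stand 13 mm farther back than shut.
Start: joints at [1.185, 0.116, 1.442, -0, 1.584, -0.038], TCP at [0.23, 0.635, 0.231] pointing down, gripper open.
Joint ranges: [-2.83, 2.83], [-0.83, 2.19], [0.07, 2.5], [-1.14, 4.28], [0.01, 3], [-2.97, 2.97]. Speed limits (rad/s): [1.89, 1.89, 2.22, 3.14, 3.14, 3.14].

### API

Orientations are given as a rotation vector (axis times angle).
In Python, from cell import monitor, optics, job gives the robot as it stands. The module is installed in compiled form; this text tells all that it offers.
- The arm moves only by the tool step_arm, never from a script. Its argument "deltas" is a list of rows, each an object with "angular": the turn, a rotation vector about the world's x, y, z scaled (see below), a list of three; "xyz": the shift along the world's x, y, z scaled (see below), a list of three; "hand": the closure, from 0 (fully open) to 1 (shut). In form: [{"angular": [ax, ay, az], "xyz": [x, y, z], "hand": hand}, ...]. A call has 1 to 5 rows; each row shifts and turns the commanded pose from where the row before left it; what a row does not reach is not made up. The controller multiplies each number of a shift by 0.04 m and each number of a turn by 0.08 rad. A row lasts 1/12 s, in which the tool goes at most 41.7 mm and 7.16 degrees, less where a joint would pass 70% of its speed; a pose out of reach is approached as far as the arm can. A call with a number of a shift or a turn outside -1 to 1 is refused whole. A call with a gripper value outside its range is refused whole. The fingers move at their own pace and stop on an object; the grip force is fixed at half the most. Time passes only in rows, so rows that do not move let the fingers close. It gives the time, the measured TCP pose, the force, the opening and the grip force at its end, in the units of the state.
- monitor.get_obs(): the state, without advancing time (a new reading comes with each control period).
- optics.capture(name): name is "side" or "top"; returns (picture, depth): 480x640x3 uint8, red, green, blue; 480x640 float32, m along the optical axis (not along the pixel's ray), 0 where there is no reading.
- optics.camera_model(name): a dict with "mtx" (3x3 intrinsics, pixels), "pose" (4x4, takes a point from camera to world coordinates). Camera axes: x right, y up, looking along -z (the intrinsics and any distortion apply to the point x, -y, -z); pixel columns grow to the right and rows downward; lengths in m; the calibration is good to about 2 mm. A picture is of the moment at which its call begins. camera_model takes no time and is no camera call.
- job.sign_off(): hands the job in; it is judged then, once.
Trained networks look in the newest picture that a camera, given by its name, has taken for a name from the list of things; names that differ only in an ending like _2 or _b are one class to them, and where a whole thing is asked for, a point or a joint stands for the part that bears it (a point fixed in the world has none). Each returns a list of dicts, best first, with "conf" (0 to 1); they miss things now and then, are a little off and sometimes report something else, mostly with a low value. They report only what shows in the picture. A call takes as long as a camera call.
- optics.outline_of(camera, label): "region" (480x640 bool, what is visible of it).
- optics.spot_point(camera, label): "location" ([x, y, z] in m, in world coordinates, good to about 4 mm: a listed point, or the origin of a listed thing).
The state is a dict: "t": time; "qpos": joint angles; "qvel": joint speeds; "effort": joint torques, N m; "eef_pos": TCP position; "tcp_rot": TCP orientation; "contact_force": force on the tool from outside, world axes, zero at the start; "wrist_torque": the same for the moment, N m; "grip_width": opening from 0.0 (shut) to 1.0 (fully open); "grip_force": force on a finger pad.
Only numpy, scipy, OpenCV 4.12 (cv2) and the standard library are available. Lean on these libraries where they do the work, as an engineer would, in place of code of your own. Each camera call takes 0.05 s, during which the arm holds its last target. There are 200 camera calls.

## Working session

There is one attempt and no reset: what is moved stays moved. The work goes in short steps, Python scripts to look and compute and a tool call to move; the robot and the scene stay as the last step left them, time stands still between calls to the robot, and variables do not carry over. Pictures are saved under pics/ and viewed, at most 10 in all, crops included, and the job is handed in when it is done.

Besides the shell and the picture viewer there is one more tool, called after "Request:" as a command line: name --argument value ..., lists and objects as JSON in quotes. step_arm: Moves the arm, as the interface text tells. Shifts and turns lie within -1 to 1; 1 stands for 0.04 m of shift or 0.08 rad of turn. Its arguments: {"type":"object","properties":{"deltas":{"type":"array","items":{"type":"object","properties":{"angular":{"type":"array","items":{"type":"number"}},"xyz":{"type":"array","items":{"type":"number"}},"hand":{"type":"number"}}}}},"required":["deltas"]}

```bash
mkdir -p pics; python3 - <<'E'
from cell import monitor, optics
import cv2,numpy as np
o=monitor.get_obs(); print({k:np.round(v,3) for k,v in o.items()})
ims=[]
for c in("top","side"):
    p,d=optics.capture(c); cv2.imwrite(f"pics/{c}0.png",p[:,:,::-1]); np.save(f"{c}0.npy",d)
    m=optics.camera_model(c); print(c,np.round(m["mtx"],1).tolist(),np.round(m["pose"],3).tolist())
for c in("top","side"):
  for n in "short medium long holder rack free_short free_medium panel bottle labels jar clips stock_short1 stock_medium1".split():
    print(c,n,[(round(float(r["conf"]),2),np.round(r["location"],3).tolist()) for r in optics.spot_point(c,n)[:4]])
E
```

```text
{'t': np.float64(0.0), 'qpos': array([ 1.185,  0.116,  1.442,  0.   ,  1.584, -0.038]), 'qvel': array([-0.001, -0.001,  0.   ,  0.001,  0.   , -0.001]), 'effort': array([-1.0000e-03, -7.3201e+01, -6.3246e+01, -0.0000e+00,  7.0000e-03,
        0.0000e+00]), 'eef_pos': array([0.23 , 0.634, 0.231]), 'tcp_rot': array([-5.440e-01, -3.094e+00,  2.000e-03]), 'contact_force': array([-0.662, -0.483, -0.003]), 'wrist_torque': array([-0.032,  0.032, -0.024]), 'grip_force': np.float64(0.0), 'grip_width': np.float64(0.996)}
top [[561.7, 0.0, 324.0], [0.0, 561.7, 240.7], [0.0, 0.0, 1.0]] [[0.026, 0.987, -0.162, 0.457], [-1.0, 0.025, -0.004, -0.03], [0.0, 0.162, 0.987, 1.05], [0.0, 0.0, 0.0, 1.0]]
side [[620.4, 0.0, 326.6], [0.0, 620.4, 235.8], [0.0, 0.0, 1.0]] [[0.769, 0.382, -0.513, 0.011], [-0.639, 0.435, -0.634, -0.747], [-0.019, 0.816, 0.578, 0.769], [0.0, 0.0, 0.0, 1.0]]
top short [(0.7, [0.507, 0.264, 0.003]), (0.58, [0.437, 0.243, 0.035])]
top medium [(0.62, [0.505, 0.255, 0.036])]
top long [(0.56, [0.57, 0.274, 0.037]), (0.32, [0.521, -0.244, 0.009])]
top holder [(0.93, [0.507, 0.264, 0.00
[... 637 characters left out ...]
 [(0.59, [0.509, 0.259, 0.032])]
side long [(0.64, [0.575, 0.272, 0.035]), (0.29, [0.733, -0.009, 0.004])]
side holder [(0.9, [0.504, 0.268, 0.001]), (0.19, [0.753, 0.101, 0.002])]
side rack [(0.58, [0.565, -0.286, 0.001])]
side free_short [(0.26, [0.735, -0.011, 0.006])]
side free_medium []
side panel [(0.66, [0.51, -0.037, 0.0])]
side bottle [(0.71, [0.51, 0.258, 0.034]), (0.7, [0.731, -0.012, 0.006])]
side labels [(0.82, [0.749, -0.095, -0.002])]
side jar [(0.84, [0.753, 0.1, 0.002])]
side clips [(0.88, [0.723, 0.207, 0.002])]
side stock_short1 [(0.55, [0.534, -0.295, 0.011]), (0.54, [0.524, -0.238, 0.008])]
side stock_medium1 [(0.79, [0.589, -0.279, 0.01]), (0.69, [0.584, -0.227, 0.01])]
```

View pics/top0.png

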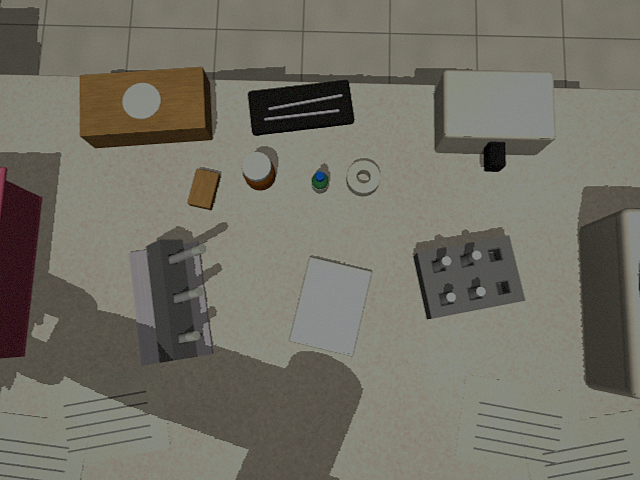

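View pics/side0.png

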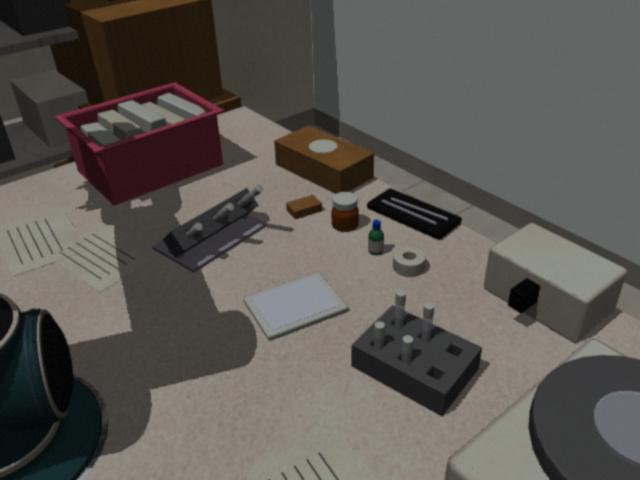

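```bash
cat >h.py <<'E'
import numpy as np,cv2
from cell import optics
def world(c,d):
    m=optics.camera_model(c);K=m["mtx"];T=m["pose"]
    v,u=np.mgrid[:480,:640]
    P=np.stack([(u-K[0,2])/K[0,0]*d,-(v-K[1,2])/K[1,1]*d,-d],-1)
    W=P@T[:3,:3].T+T[:3,3]; W[d<=0]=np.nan; return W
def near(W,x,y,r,z0,z1):
    return W[(np.hypot(W[...,0]-x,W[...,1]-y)<r)&(W[...,2]>z0)&(W[...,2]<z1)]
E
python3 - <<'E'
from h import *
for c in("top","side"):
    W=world(c,np.load(f"{c}0.npy"))
    P=near(W,.563,-.287,.13,.03,.2); 
    T=P[(P[:,2]>.044)&(P[:,2]<.056)]
    print(c,"rack z",np.median(T[:,2]).round(4), [np.round(a,4) for a in cv2.minAreaRect((T[:,:2]*1000).astype(np.float32))])
    T=near(W,.506,-.038,.12,.008,.016)
    print(" table z",np.nanmedian(near(W,.45,-.15,.03,-.02,.02)[:,2]).round(4)," panel",np.median(T[:,2]).round(4), [np.round(a,4) for a in cv2.minAreaRect((T[:,:2]*1000).astype(np.float32))])
    for x,y,h in((.523,-.242,.09),(.534,-.293,.09),(.582,-.228,.115),(.592,-.281,.115)):
        T=near(W,x,y,.018,h-.006,h+.006); print(" stock",len(T),np.round((T.min(0)+T.max(0))/2,4) if len(T) else 0)
    # holder tubes: points in front of the mouth, above the slanted face
    ax=np.array([.134,-.694,.707])
    for n,L,f in(("short",.08,(.4365,.246,.034)),("medium",.105,(.507,.258,.034)),("long",.13,(.5725,.273,.035))):
        r=W-np.array(f); s=r@ax; q=np.linalg.norm(r-s[...,None]*ax,axis=-1)
        M=(q<.017)&(s>.045)&(s<L+.01)
        T=W[M]; S=s[M]; print(" ",n,len(T),"smax",np.sort(S)[-3:].round(4))
        for a in np.arange(.04,L,.012):
            k=(S>=a)&(S<a+.012)
            if k.sum()>3: print("    s%.3f"%a,k.sum(),np.round(T[k].mean(0),4))
E
```

```text
top rack z 0.0508 [array([ 563.6993, -287.4583]), array([120.0909, 170.9766]), np.float64(12.2604)]
 table z 0.0008  panel 0.0129 [array([506.945 , -39.3193]), array([119.9806, 160.0053]), np.float64(78.0182)]
 stock 76 [ 0.5233 -0.2421  0.0897]
 stock 78 [ 0.534  -0.2933  0.0893]
 stock 80 [ 0.5817 -0.2302  0.1136]
 stock 78 [ 0.5929 -0.2811  0.1159]
  short 202 smax [0.085  0.0851 0.086 ]
    s0.040 41 [0.4388 0.2141 0.0692]
    s0.052 33 [0.4434 0.2084 0.0775]
    s0.064 34 [0.4449 0.2001 0.0863]
    s0.076 94 [0.4473 0.188  0.0907]
  medium 258 smax [0.1101 0.1102 0.1103]
    s0.040 32 [0.5122 0.2268 0.0703]
    s0.052 33 [0.5109 0.22   0.0782]
    s0.064 36 [0.5135 0.212  0.0869]
    s0.076 35 [0.5144 0.2035 0.0955]
    s0.088 36 [0.5165 0.1956 0.1038]
    s0.100 86 [0.5192 0.1842 0.1092]
  long 348 smax [0.1354 0.1362 0.1375]
    s0.040 42 [0.5786 0.242  0.0701]
    s0.052 31 [0.5787 0.2338 0.0782]
    s0.064 35 [0.5806 0.226  0.0857]
    s0.076 36 [0.5821 0.2179 0.0943]
    s0.088 41 [0.5829 0.2087 0.1029]
    s0.100 36 [0.5847 0.2001 0.1111]
    s0.112 40 [0.586  0.1918 0.120
[... 481 characters left out ...]
52 35 [0.4387 0.201  0.0712]
    s0.064 39 [0.4409 0.1921 0.0797]
    s0.076 61 [0.4454 0.1872 0.0887]
  medium 204 smax [0.1088 0.1089 0.1091]
    s0.040 22 [0.5067 0.2194 0.0646]
    s0.052 32 [0.5077 0.2148 0.0719]
    s0.064 38 [0.5093 0.2046 0.0794]
    s0.076 30 [0.5106 0.1977 0.0885]
    s0.088 30 [0.5116 0.1905 0.0997]
    s0.100 52 [0.5173 0.1839 0.107 ]
  long 251 smax [0.1343 0.1352 0.1353]
    s0.040 22 [0.5744 0.2374 0.067 ]
    s0.052 38 [0.5754 0.2266 0.0722]
    s0.064 25 [0.578  0.2173 0.0789]
    s0.076 35 [0.5774 0.2116 0.0887]
    s0.088 24 [0.5777 0.2035 0.1   ]
    s0.100 25 [0.5794 0.1945 0.1062]
    s0.112 26 [0.5805 0.1867 0.1159]
    s0.124 56 [0.5857 0.1789 0.1246]
```

```bash
python3 - <<'E'
from h import *
from scipy.optimize import least_squares
ex=lambda p:np.array([np.cos(p),np.sin(p),0])
ax=lambda p:np.array([np.sin(p),-np.cos(p),1])/2**.5
for c in("top","side"):
    W=world(c,np.load(f"{c}0.npy")); D=[]
    a0=ax(.19)
    for f,L in(((.4365,.246,.034),.08),((.507,.258,.034),.105),((.5725,.273,.035),.13)):
        r=W-np.array(f); s=r@a0; q=np.linalg.norm(r-s[...,None]*a0,axis=-1)
        D.append(W[(q<.016)&(s>.052)&(s<L+.003)])
    def res(p):
        psi,x,y,z=p; out=[]
        for T,k in zip(D,(-.07,0,.07)):
            o=np.array([x,y,z])+k*ex(psi)  # mouth centre
            r=T-o; s=r@ax(psi); q=np.linalg.norm(r-s[:,None]*ax(psi),axis=1); out.append(q-.0081)
        # fix gauge along axis
        return np.r_[np.concatenate(out),(z-.063)*1]
    R=least_squares(res,[.19,.51,.23,.063],loss="soft_l1",f_scale=.001)
    print(c,R.x.round(4),np.median(abs(R.fun))*1e3)
    psi,m=R.x[0],R.x[1:]
    for n,k,T,L in zip(("short","medium","long"),(-.07,0,.07),D,(.08,.105,.13)):
        o=m+k*ex(psi); print(n,"mouth",o.round(4),"end",(o+(L-.04)*ax(psi)).round(4),"smax",np.percentile((T-o)@ax(psi),97).round(4))
E
```

```text
top [0.189  0.5111 0.2268 0.063 ] 0.6966636574918237
short mouth [0.4423 0.2137 0.063 ] end [0.4476 0.1859 0.0913] smax 0.0391
medium mouth [0.5111 0.2268 0.063 ] end [0.5197 0.1817 0.109 ] smax 0.065
long mouth [0.5798 0.24   0.063 ] end [0.5918 0.1775 0.1266] smax 0.0889
side [0.1862 0.5095 0.2267 0.063 ] 1.2392806618893937
short mouth [0.4407 0.2137 0.063 ] end [0.446  0.1859 0.0913] smax 0.0389
medium mouth [0.5095 0.2267 0.063 ] end [0.518  0.1815 0.109 ] smax 0.0644
long mouth [0.5783 0.2396 0.063 ] end [0.5901 0.1771 0.1266] smax 0.0884
```

```bash
cat >>h.py <<'E'
from scipy.spatial.transform import Rotation as Ro
from cell import monitor
PSI,RY=.188,.214
def Rt(yaw,tilt):  # tool down, closing along yaw, tilted by tilt about the closing line
    y=np.array([np.cos(yaw),np.sin(yaw),0]); z=Ro.from_rotvec(tilt*y).apply([0,0,-1])
    return Ro.from_matrix(np.stack([np.cross(y,z),y,z],1))
def go(pos,R,p0=None,R0=None):
    o=monitor.get_obs(); p0=o["eef_pos"] if p0 is None else p0; R0=Ro.from_rotvec(o["tcp_rot"]) if R0 is None else R0
    s=(np.array(pos)-p0)/.04; a=(R*R0.inv()).as_rotvec()/.08
    n=int(np.ceil(max(np.linalg.norm(s),abs(a).max(),.01)/1.0))
    print("shift",s.round(2),"turn",a.round(2),"n",n,"each",(s/n).round(3),(a/n).round(3))
E
python3 - <<'E'
from h import *
A=np.array([.1322,-.6946,.7071]); R=Rt(PSI,np.pi/4); g=np.array([.4415,.2137,.063])+.009*A
print(g, g+.09*A); go(np.r_[(g+.09*A)[:2],.22],R)
E
```

```text
[0.4426898 0.2074486 0.0693639] [0.4545878 0.1449346 0.1330029]
shift [  5.61 -12.24  -0.28] turn [  7.8    6.65 -12.24] n 14 each [ 0.401 -0.874 -0.02 ] [ 0.557  0.475 -0.874]
```

Request:
step_arm --deltas '[{"xyz": [0.374, -0.816, -0.019], "angular": [0.52, 0.443, -0.816], "hand": 0.5}, {"xyz": [0.374, -0.816, -0.019], "angular": [0.52, 0.443, -0.816], "hand": 0.5}, {"xyz": [0.374, -0.816, -0.019], "angular": [0.52, 0.443, -0.816], "hand": 0.5}, {"xyz": [0.374, -0.816, -0.019], "angular": [0.52, 0.443, -0.816], "hand": 0.5}, {"xyz": [0.374, -0.816, -0.019], "angular": [0.52, 0.443, -0.816], "hand": 0.5}]'

```text
t: 1.92
eef_pos: [0.3051, 0.4701, 0.2277]
tcp_rot: [-0.972, -2.753, -0.258]
contact_force: [1.4, 0.6, 0.5]
grip_width: 0.502
grip_force: 0.0
```

Request:
step_arm --deltas '[{"xyz": [0.374, -0.816, -0.019], "angular": [0.52, 0.443, -0.816], "hand": 0.5}, {"xyz": [0.374, -0.816, -0.019], "angular": [0.52, 0.443, -0.816], "hand": 0.5}, {"xyz": [0.374, -0.816, -0.019], "angular": [0.52, 0.443, -0.816], "hand": 0.5}, {"xyz": [0.374, -0.816, -0.019], "angular": [0.52, 0.443, -0.816], "hand": 0.5}, {"xyz": [0.374, -0.816, -0.019], "angular": [0.52, 0.443, -0.816], "hand": 0.5}]'

```text
t: 2.33
eef_pos: [0.38, 0.3066, 0.2242]
tcp_rot: [-1.312, -2.346, -0.475]
contact_force: [0.7, 0.5, 0.5]
grip_width: 0.498
grip_force: 0.0
```

Request:
step_arm --deltas '[{"xyz": [0.374, -0.816, -0.019], "angular": [0.52, 0.443, -0.816], "hand": 0.5}, {"xyz": [0.374, -0.816, -0.019], "angular": [0.52, 0.443, -0.816], "hand": 0.5}, {"xyz": [0.374, -0.816, -0.019], "angular": [0.52, 0.443, -0.816], "hand": 0.5}, {"xyz": [0.374, -0.816, -0.019], "angular": [0.52, 0.443, -0.816], "hand": 0.5}, {"xyz": [0.374, -0.816, -0.019], "angular": [0.52, 0.443, -0.816], "hand": 0.5}]'

```text
t: 2.75
eef_pos: [0.4549, 0.143, 0.2204]
tcp_rot: [-1.57, -1.891, -0.653]
contact_force: [0.8, 0.3, 0.6]
grip_width: 0.503
grip_force: 0.0
```

```bash
python3 - <<'E'
from h import *
o=monitor.get_obs();print({k:np.round(o[k],3) for k in("t","eef_pos","qpos","grip_width")})
A=np.array([.1322,-.6946,.7071]); R=Rt(PSI,np.pi/4); g=np.array([.4415,.2137,.063])+.009*A
go(g+.085*A,R); go(g,R,g+.085*A,R)
E
```

```text
{'t': np.float64(2.75), 'eef_pos': array([0.455, 0.143, 0.22 ]), 'qpos': array([-0.17 , -0.241,  1.939,  0.738,  1.726, -0.344]), 'grip_width': np.float64(0.503)}
shift [-0.03  0.13 -2.27] turn [-0.02  0.    0.04] n 3 each [-0.008  0.045 -0.758] [-0.008  0.     0.015]
shift [-0.28  1.48 -1.5 ] turn [0. 0. 0.] n 3 each [-0.094  0.492 -0.501] [0. 0. 0.]
```

Request:
step_arm --deltas '[{"xyz": [-0.01, 0.05, -0.75], "angular": [0, 0, 0], "hand": 0.5}, {"xyz": [-0.01, 0.05, -0.76], "angular": [0, 0, 0], "hand": 0.5}, {"xyz": [-0.01, 0.04, -0.76], "angular": [-0.02, 0, 0.04], "hand": 0.5}, {"xyz": [-0.07, 0.37, -0.375], "angular": [0, 0, 0], "hand": 0.5}, {"xyz": [-0.07, 0.37, -0.375], "angular": [0, 0, 0], "hand": 0.5}]'

```text
t: 3.17
eef_pos: [0.4474, 0.1801, 0.0975]
tcp_rot: [-1.567, -1.895, -0.646]
contact_force: [0.1, 1.0, 0.5]
grip_width: 0.502
grip_force: 0.0
```

Request:
step_arm --deltas '[{"xyz": [-0.07, 0.37, -0.375], "angular": [0, 0, 0], "hand": 0.5}, {"xyz": [-0.07, 0.37, -0.375], "angular": [0, 0, 0], "hand": 0.5}, {"xyz": [0, 0, 0], "angular": [0, 0, 0], "hand": 0.5}]'

```text
t: 3.42
eef_pos: [0.4403, 0.2112, 0.0666]
tcp_rot: [-1.564, -1.896, -0.643]
contact_force: [-0.8, -0.8, -0.4]
grip_width: 0.504
grip_force: 0.0
```

```bash
python3 - <<'E'
from h import *
A=np.array([.1322,-.6946,.7071]); R=Rt(PSI,np.pi/4); g=np.array([.4415,.2137,.063])+.009*A
o=monitor.get_obs();print({k:np.round(o[k],4) for k in("t","eef_pos","contact_force")});go(g,R)
ims=[]
for c,(v,u) in(("top",(240,90)),("side",(150,120))):
    p,_=optics.capture(c); ims.append(cv2.resize(p[v:v+140,u:u+160,::-1],None,fx=2.5,fy=2.5))
cv2.imwrite("pics/g1.png",np.hstack(ims))
E
```

```text
{'t': np.float64(3.4167), 'eef_pos': array([0.4403, 0.2112, 0.0666]), 'contact_force': array([-0.8181, -0.8035, -0.426 ])}
shift [ 0.06 -0.09  0.07] turn [ 0.02 -0.04 -0.06] n 1 each [ 0.06  -0.094  0.07 ] [ 0.024 -0.043 -0.059]
```

View pics/g1.png

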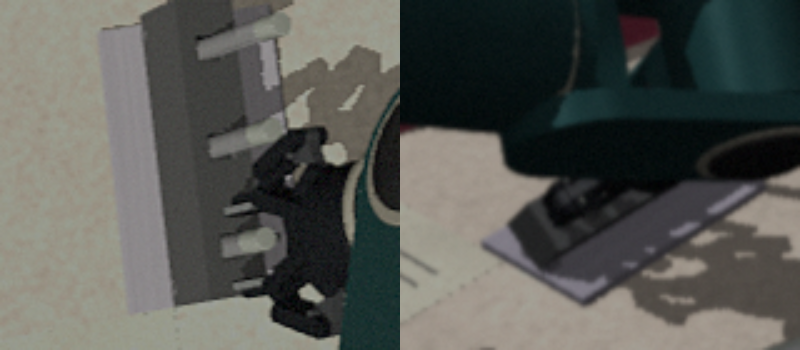

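Request:
step_arm --deltas '[{"xyz": [0.06, -0.09, 0.07], "angular": [0.02, -0.04, -0.06], "hand": 0.5}, {"xyz": [0, 0, 0], "angular": [0, 0, 0], "hand": 1}, {"xyz": [0, 0, 0], "angular": [0, 0, 0], "hand": 1}, {"xyz": [0, 0, 0], "angular": [0, 0, 0], "hand": 1}, {"xyz": [0, 0, 0], "angular": [0, 0, 0], "hand": 1}]'

```text
t: 3.93
eef_pos: [0.4451, 0.2056, 0.0727]
tcp_rot: [-1.57, -1.896, -0.654]
contact_force: [-0.6, -7.4, 7.0]
grip_width: 0.173
grip_force: 58.4
```

Request:
step_arm --deltas '[{"xyz": [0, 0, 0], "angular": [0, 0, 0], "hand": 1}, {"xyz": [0, 0, 0], "angular": [0, 0, 0], "hand": 1}]'

```text
t: 4.1
eef_pos: [0.4451, 0.2057, 0.0727]
tcp_rot: [-1.57, -1.896, -0.654]
contact_force: [-0.3, -7.8, 6.4]
grip_width: 0.172
grip_force: 58.4
```

```bash
python3 - <<'E'
from h import *
A=np.array([.1322,-.6946,.7071]); R=Rt(PSI,np.pi/4); g=np.array([.4415,.2137,.063])+.009*A
o=monitor.get_obs();print({k:np.round(o[k],4) for k in("t","eef_pos","contact_force","grip_width")});go(g,R); go(g+.06*A,R)
# tool at rack, upright: foot->TCP distance 49 mm (+19-... ) foot at s=-.040, TCP at s=.009
F=np.array([.5445,-.3441]); go(np.r_[F,.01+.049+.12],Rt(RY,0),g+.06*A,R)
E
```

```text
{'t': np.float64(4.1), 'eef_pos': array([0.4451, 0.2057, 0.0727]), 'contact_force': array([-0.3317, -7.8346,  6.4121]), 'grip_width': np.float64(0.1718)}
shift [-0.06  0.04 -0.08] turn [0.01 0.06 0.03] n 1 each [-0.06   0.044 -0.083] [0.006 0.057 0.025]
shift [ 0.14 -1.    0.98] turn [0.01 0.06 0.03] n 2 each [ 0.069 -0.499  0.489] [0.003 0.029 0.013]
shift [  2.35 -12.75   1.68] turn [-9.62 -1.96  0.31] n 14 each [ 0.168 -0.91   0.12 ] [-0.687 -0.14   0.022]
```

Request:
step_arm --deltas '[{"xyz": [0.05, -0.25, 0.25], "angular": [0, 0, 0], "hand": 1}, {"xyz": [0.07, -0.38, 0.39], "angular": [0, 0, 0], "hand": 1}, {"xyz": [0.1, -0.5, 0.5], "angular": [0, 0.06, 0.03], "hand": 1}]'

```text
t: 4.35
eef_pos: [0.4524, 0.1609, 0.1174]
tcp_rot: [-1.566, -1.893, -0.646]
contact_force: [-0.5, 0.3, -0.6]
grip_width: 0.172
grip_force: 58.6
```

```bash
python3 - <<'E'
from h import *
o=monitor.get_obs();print({k:np.round(o[k],4) for k in("t","eef_pos","contact_force","grip_width","grip_force")})
go([.545,-.3445,.205],Rt(RY,0))
E
```

```text
{'t': np.float64(4.35), 'eef_pos': array([0.4524, 0.1609, 0.1174]), 'contact_force': array([-0.5087,  0.3246, -0.5775]), 'grip_width': np.float64(0.172), 'grip_force': np.float64(58.5976)}
shift [  2.31 -12.63   2.19] turn [-9.62 -2.01  0.3 ] n 14 each [ 0.165 -0.902  0.156] [-0.687 -0.143  0.021]
```

Request:
step_arm --deltas '[{"xyz": [0.154, -0.842, 0.146], "angular": [-0.641, -0.134, 0.02], "hand": 1}, {"xyz": [0.154, -0.842, 0.146], "angular": [-0.641, -0.134, 0.02], "hand": 1}, {"xyz": [0.154, -0.842, 0.146], "angular": [-0.641, -0.134, 0.02], "hand": 1}, {"xyz": [0.154, -0.842, 0.146], "angular": [-0.641, -0.134, 0.02], "hand": 1}, {"xyz": [0.154, -0.842, 0.146], "angular": [-0.641, -0.134, 0.02], "hand": 1}]'

```text
t: 4.77
eef_pos: [0.4842, -0.0094, 0.1474]
tcp_rot: [-1.714, -2.09, -0.459]
contact_force: [-0.4, 0.7, -1.2]
grip_width: 0.171
grip_force: 58.8
```

Request:
step_arm --deltas '[{"xyz": [0.154, -0.842, 0.146], "angular": [-0.641, -0.134, 0.02], "hand": 1}, {"xyz": [0.154, -0.842, 0.146], "angular": [-0.641, -0.134, 0.02], "hand": 1}, {"xyz": [0.154, -0.842, 0.146], "angular": [-0.641, -0.134, 0.02], "hand": 1}, {"xyz": [0.154, -0.842, 0.146], "angular": [-0.641, -0.134, 0.02], "hand": 1}, {"xyz": [0.154, -0.842, 0.146], "angular": [-0.641, -0.134, 0.02], "hand": 1}]'

```text
t: 5.18
eef_pos: [0.515, -0.1778, 0.1765]
tcp_rot: [-1.85, -2.276, -0.244]
contact_force: [-0.3, -0.1, 0.5]
grip_width: 0.17
grip_force: 58.8
```

Request:
step_arm --deltas '[{"xyz": [0.154, -0.842, 0.146], "angular": [-0.641, -0.134, 0.02], "hand": 1}, {"xyz": [0.154, -0.842, 0.146], "angular": [-0.641, -0.134, 0.02], "hand": 1}, {"xyz": [0.154, -0.842, 0.146], "angular": [-0.641, -0.134, 0.02], "hand": 1}, {"xyz": [0.154, -0.842, 0.146], "angular": [-0.641, -0.134, 0.02], "hand": 1}, {"xyz": [0.154, -0.842, 0.146], "angular": [-0.641, -0.134, 0.02], "hand": 1}]'

```text
t: 5.6
eef_pos: [0.5457, -0.3461, 0.2056]
tcp_rot: [1.969, 2.443, -0.001]
contact_force: [0.5, -0.1, -0.2]
grip_width: 0.171
grip_force: 58.8
```

```bash
cat >>h.py <<'E'
def tube(c,tcp,L,s0,s1):
    """fit the held tube's axis near the vertical under the TCP; returns xy at foot height and tilt"""
    from scipy.optimize import least_squares
    W=world(c,optics.capture(c)[1]); T=near(W,tcp[0],tcp[1],.016,tcp[2]+s0,tcp[2]+s1)
    if len(T)<25: return len(T)
    def res(p):
        d=np.array([p[2],p[3],1]);d/=np.linalg.norm(d); r=T-np.array([tcp[0]+p[0],tcp[1]+p[1],tcp[2]]); return np.linalg.norm(r-np.outer(r@d,d),axis=1)-.008
    R=least_squares(res,[0,0,0,0],loss="soft_l1",f_scale=.001); return len(T),"offset mm",(R.x[:2]*1e3).round(1),"slope",R.x[2:].round(3),"zmin",T[:,2].min().round(4)
E
python3 - <<'E'
from h import *
o=monitor.get_obs();print({k:np.round(o[k],4) for k in("t","eef_pos","qpos","contact_force","grip_width","grip_force")})
go([.545,-.3445,.205],Rt(RY,0))
p=o["eef_pos"]
for c in("top","side"):print(c,tube(c,p,.08,-.06,-.005), [(round(float(r["conf"]),2),np.round(r["location"],4).tolist()) for r in optics.spot_point(c,"short")[:3]])
p,_=optics.capture("side");cv2.imwrite("pics/s2.png",cv2.resize(p[220:420,300:560,::-1],None,fx=2.5,fy=2.5))
E
```

```text
{'t': np.float64(5.6), 'eef_pos': array([ 0.5457, -0.3461,  0.2056]), 'qpos': array([-6.0450e-01,  5.9500e-02,  1.5432e+00, -7.0000e-04,  1.5355e+00,
       -8.1860e-01]), 'contact_force': array([ 0.5368, -0.1015, -0.2043]), 'grip_width': np.float64(0.1705), 'grip_force': np.float64(58.7886)}
shift [-0.02  0.04 -0.02] turn [ 0.03  0.03 -0.  ] n 1 each [-0.016  0.041 -0.016] [ 0.031  0.03  -0.002]
top (55, 'offset mm', array([ 0.1, -1. ]), 'slope', array([0.019, 0.   ]), 'zmin', np.float64(0.1605)) [(0.41, [0.5446, -0.3461, 0.1515])]
side (267, 'offset mm', array([-1.1, -0.4]), 'slope', array([-0.004, -0.011]), 'zmin', np.float64(0.1547)) [(0.73, [0.5443, -0.3404, 0.1459]), (0.53, [0.5079, -0.0361, 0.0008])]
```

View pics/s2.png

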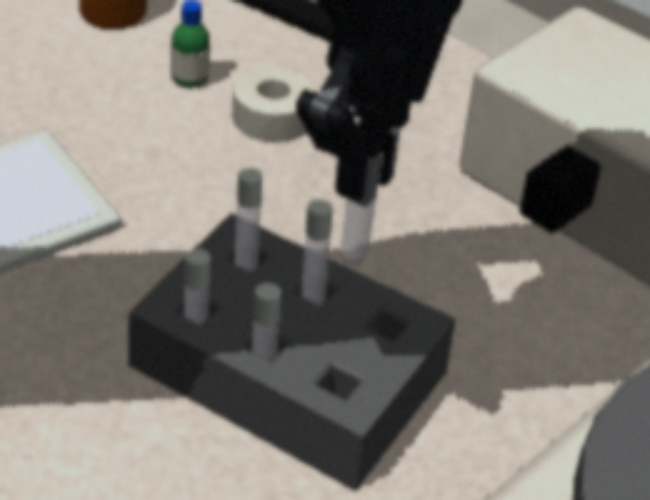

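Request:
step_arm --deltas '[{"xyz": [-0.018, 0.065, -0.5], "angular": [0.03, 0.03, 0], "hand": 1}, {"xyz": [0, 0, -0.7], "angular": [0, 0, 0], "hand": 1}, {"xyz": [0, 0, -0.7], "angular": [0, 0, 0], "hand": 1}, {"xyz": [0, 0, -0.3], "angular": [0, 0, 0], "hand": 1}, {"xyz": [0, 0, 0], "angular": [0, 0, 0], "hand": 1}]'

```text
t: 6.27
eef_pos: [0.5438, -0.3402, 0.1139]
tcp_rot: [-1.966, -2.441, -0.003]
contact_force: [-0.4, -0.5, 0.8]
grip_width: 0.167
grip_force: 58.8
```

```bash
python3 - <<'E'
from h import *
o=monitor.get_obs();print({k:np.round(o[k],4) for k in("t","eef_pos","contact_force")})
p=o["eef_pos"]
for c in("top","side"):print(c,tube(c,p,.08,-.05,-.005))
p,_=optics.capture("side");a=p[290:390,370:500,::-1]
q,_=optics.capture("top");b=q[230:330,410:540,::-1]
cv2.imwrite("pics/s3.png",cv2.resize(np.hstack([a,b]),None,fx=3,fy=3))
E
```

```text
{'t': np.float64(6.2667), 'eef_pos': array([ 0.5438, -0.3402,  0.1139]), 'contact_force': array([-0.3786, -0.5053,  0.758 ])}
top 10
side (207, 'offset mm', array([-0.3, -0.2]), 'slope', array([ 0.008, -0.028]), 'zmin', np.float64(0.0659))
```

View pics/s3.png

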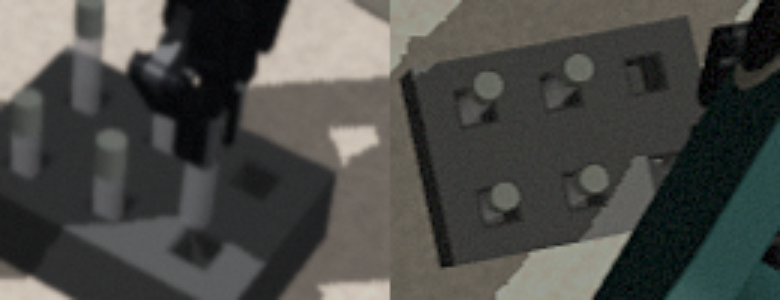

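Request:
step_arm --deltas '[{"xyz": [0, -0.1, 0], "angular": [0, 0, 0], "hand": 1}, {"xyz": [0, 0, 0], "angular": [0, 0, 0], "hand": 1}, {"xyz": [0, 0, 0], "angular": [0, 0, 0], "hand": 1}]'

```text
t: 6.72
eef_pos: [0.5451, -0.346, 0.1179]
tcp_rot: [-1.971, -2.445, -0.003]
contact_force: [-0.1, -0.2, 0.4]
grip_width: 0.166
grip_force: 58.8
```

```bash
python3 - <<'E'
from h import *
o=monitor.get_obs();print({k:np.round(o[k],4) for k in("t","eef_pos","contact_force")})
p=o["eef_pos"]
for c in("side","side"):print(c,tube(c,p,.08,-.048,-.012))
# hole position seen by side camera: points clearly below the rack top inside footprint
W=world("side",optics.capture("side")[1]); T=near(W,.5436,-.3436,.016,0,.2); print(np.round(np.histogram(T[:,2],bins=np.arange(0,.12,.01))[0]))
E
```

```text
{'t': np.float64(6.7167), 'eef_pos': array([ 0.5451, -0.346 ,  0.1179]), 'contact_force': array([-0.068 , -0.1566,  0.3854])}
side (187, 'offset mm', array([-1. ,  1.2]), 'slope', array([ 0.009, -0.003]), 'zmin', np.float64(0.0701))
side (187, 'offset mm', array([-0.6,  1.1]), 'slope', array([ 0.026, -0.008]), 'zmin', np.float64(0.0703))
[  0   0  18  54 134  32  12  50  47  56  47]
```

Request:
step_arm --deltas '[{"xyz": [0, 0.02, -0.15], "angular": [0, 0, 0], "hand": 1}, {"xyz": [0, 0, -0.15], "angular": [0, 0, 0], "hand": 1}, {"xyz": [0, 0, -0.15], "angular": [0, 0, 0], "hand": 1}, {"xyz": [0, 0, -0.15], "angular": [0, 0, 0], "hand": 1}, {"xyz": [0, 0, 0], "angular": [0, 0, 0], "hand": 1}]'

```text
t: 7.28
eef_pos: [0.5444, -0.3444, 0.0911]
tcp_rot: [-1.968, -2.443, -0.002]
contact_force: [-0.3, -0.1, 0.4]
grip_width: 0.168
grip_force: 58.8
```

Request:
step_arm --deltas '[{"xyz": [0, 0, -0.15], "angular": [0, 0, 0], "hand": 1}, {"xyz": [0, 0, -0.15], "angular": [0, 0, 0], "hand": 1}, {"xyz": [0, 0, -0.15], "angular": [0, 0, 0], "hand": 1}, {"xyz": [0, 0, -0.15], "angular": [0, 0, 0], "hand": 1}, {"xyz": [0, 0, 0], "angular": [0, 0, 0], "hand": 1}]'

```text
t: 7.7
eef_pos: [0.5444, -0.3445, 0.0674]
tcp_rot: [-1.969, -2.443, -0.002]
contact_force: [0.2, 0.5, -1.5]
grip_width: 0.17
grip_force: 58.8
```

Request:
step_arm --deltas '[{"xyz": [0, 0, -0.05], "angular": [0, 0, 0], "hand": 1}, {"xyz": [0, 0, -0.05], "angular": [0, 0, 0], "hand": 1}, {"xyz": [0, 0, 0], "angular": [0, 0, 0], "hand": 1}, {"xyz": [0, 0, 0], "angular": [0, 0, 0], "hand": 1}]'

```text
t: 8.03
eef_pos: [0.545, -0.3448, 0.0652]
tcp_rot: [-1.97, -2.445, -0.003]
contact_force: [0.1, -0.4, -0.1]
grip_width: 0.172
grip_force: 58.8
```

Request:
step_arm --deltas '[{"xyz": [0, 0, -0.03], "angular": [0, 0, 0], "hand": 1}, {"xyz": [0, 0, 0], "angular": [0, 0, 0], "hand": 1}, {"xyz": [0, 0, 0], "angular": [0, 0, 0], "hand": 1}]'

```text
t: 8.28
eef_pos: [0.5451, -0.3449, 0.0642]
tcp_rot: [-1.97, -2.445, -0.003]
contact_force: [0.1, -0.6, 2.2]
grip_width: 0.171
grip_force: 59.0
```

Request:
step_arm --deltas '[{"xyz": [0, 0, -0.02], "angular": [0, 0, 0], "hand": 1}, {"xyz": [0, 0, 0], "angular": [0, 0, 0], "hand": 1}, {"xyz": [0, 0, 0], "angular": [0, 0, 0], "hand": 1}]'

```text
t: 8.53
eef_pos: [0.5453, -0.3451, 0.064]
tcp_rot: [-1.971, -2.446, -0.003]
contact_force: [-1.4, 0.6, 7.3]
grip_width: 0.171
grip_force: 59.8
```

Request:
step_arm --deltas '[{"xyz": [0, 0, 0], "angular": [0, 0, 0], "hand": 0.6}, {"xyz": [0, 0, 0], "angular": [0, 0, 0], "hand": 0.6}, {"xyz": [0, 0, 0], "angular": [0, 0, 0], "hand": 0.6}, {"xyz": [0, 0, 0.1], "angular": [0, 0, 0], "hand": 0.6}, {"xyz": [0, 0, 0.3], "angular": [0, 0, 0], "hand": 0.6}]'

```text
t: 8.95
eef_pos: [0.5442, -0.3443, 0.0778]
tcp_rot: [-1.968, -2.443, -0.002]
contact_force: [-0.7, 0.5, -0.5]
grip_width: 0.404
grip_force: 0.0
```

Request:
step_arm --deltas '[{"xyz": [0, 0, 0.7], "angular": [0, 0, 0], "hand": 0.6}, {"xyz": [0, 0, 0.9], "angular": [0, 0, 0], "hand": 0.6}, {"xyz": [0, 0, 0.9], "angular": [0, 0, 0], "hand": 0.6}, {"xyz": [0, 0, 0.4], "angular": [0, 0, 0], "hand": 0.55}]'

```text
t: 9.28
eef_pos: [0.5457, -0.3453, 0.2016]
tcp_rot: [1.968, 2.443, 0.003]
contact_force: [0.0, -0.6, 0.6]
grip_width: 0.452
grip_force: 0.0
```

```bash
python3 - <<'E'
from h import *
o=monitor.get_obs();print({k:np.round(o[k],4) for k in("t","eef_pos","grip_width")})
A=np.array([.1322,-.6946,.7071]); R=Rt(PSI,np.pi/4); m=np.array([.5113,.2268,.063]); print(m+.118*A)
go(np.r_[(m+.118*A)[:2],.19],R)
W=world("side",optics.capture("side")[1]); T=near(W,.5443,-.344,.014,.06,.12); print("short top",T[:,2].max().round(4),((T.min(0)+T.max(0))/2).round(4))
print([(round(float(r["conf"]),2),np.round(r["location"],4).tolist()) for r in optics.spot_point("side","short")[:5]])
E
```

```text
{'t': np.float64(9.2833), 'eef_pos': array([ 0.5457, -0.3453,  0.2016]), 'grip_width': np.float64(0.4524)}
[0.5268996 0.1448372 0.1464378]
shift [-0.47 12.25 -0.29] turn [ 9.63  2.02 -0.29] n 13 each [-0.036  0.943 -0.022] [ 0.741  0.155 -0.023]
short top 0.0924 [ 0.5473 -0.3437  0.0764]
[(0.65, [0.5437, -0.3413, 0.0107]), (0.5, [0.7495, -0.0914, -0.0032])]
```

Request:
step_arm --deltas '[{"xyz": [-0.034, 0.875, -0.021], "angular": [0.688, 0.144, -0.021], "hand": 0.55}, {"xyz": [-0.034, 0.875, -0.021], "angular": [0.688, 0.144, -0.021], "hand": 0.55}, {"xyz": [-0.034, 0.875, -0.021], "angular": [0.688, 0.144, -0.021], "hand": 0.55}, {"xyz": [-0.034, 0.875, -0.021], "angular": [0.688, 0.144, -0.021], "hand": 0.55}, {"xyz": [-0.034, 0.875, -0.021], "angular": [0.688, 0.144, -0.021], "hand": 0.55}]'

```text
t: 9.8
eef_pos: [0.5377, -0.1681, 0.1908]
tcp_rot: [-1.834, -2.256, -0.265]
contact_force: [0.7, 0.1, -0.7]
grip_width: 0.453
grip_force: 0.0
```

Request:
step_arm --deltas '[{"xyz": [-0.034, 0.875, -0.021], "angular": [0.688, 0.144, -0.021], "hand": 0.55}, {"xyz": [-0.034, 0.875, -0.021], "angular": [0.688, 0.144, -0.021], "hand": 0.55}, {"xyz": [-0.034, 0.875, -0.021], "angular": [0.688, 0.144, -0.021], "hand": 0.55}, {"xyz": [-0.034, 0.875, -0.021], "angular": [0.688, 0.144, -0.021], "hand": 0.55}, {"xyz": [-0.034, 0.875, -0.021], "angular": [0.688, 0.144, -0.021], "hand": 0.55}]'

```text
t: 10.22
eef_pos: [0.5309, 0.0069, 0.1867]
tcp_rot: [-1.687, -2.056, -0.491]
contact_force: [0.2, 0.4, 0.1]
grip_width: 0.451
grip_force: 0.0
```

Request:
step_arm --deltas '[{"xyz": [-0.034, 0.875, -0.021], "angular": [0.688, 0.144, -0.021], "hand": 0.55}, {"xyz": [-0.034, 0.875, -0.021], "angular": [0.688, 0.144, -0.021], "hand": 0.55}, {"xyz": [-0.034, 0.875, -0.021], "angular": [0.688, 0.144, -0.021], "hand": 0.55}, {"xyz": [-0.034, 0.875, -0.021], "angular": [0.688, 0.144, -0.021], "hand": 0.55}, {"xyz": [0, 0, -0.5], "angular": [0, 0, 0], "hand": 0.55}]'

```text
t: 10.63
eef_pos: [0.5256, 0.1489, 0.165]
tcp_rot: [-1.558, -1.89, -0.652]
contact_force: [1.2, -1.0, 0.3]
grip_width: 0.453
grip_force: 0.0
```

Request:
step_arm --deltas '[{"xyz": [0, 0, -0.5], "angular": [0, 0, 0], "hand": 0.55}, {"xyz": [0, 0, 0], "angular": [0, 0, 0], "hand": 0.55}, {"xyz": [0, 0, 0], "angular": [0, 0, 0], "hand": 0.55}, {"xyz": [0, 0, 0], "angular": [0, 0, 0], "hand": 0.55}, {"xyz": [0, 0, 0], "angular": [0, 0, 0], "hand": 0.55}]'

```text
t: 11.05
eef_pos: [0.5264, 0.1449, 0.1447]
tcp_rot: [-1.563, -1.892, -0.65]
contact_force: [0.4, 0.1, 0.8]
grip_width: 0.451
grip_force: 0.0
```

```bash
python3 - <<'E'
from h import *
o=monitor.get_obs();print({k:np.round(o[k],4) for k in("t","eef_pos","grip_width")})
A=np.array([.1322,-.6946,.7071]); R=Rt(PSI,np.pi/4); m=np.array([.5113,.2268,.063])
go(m+.118*A,R);go(m+.038*A,R)
E
```

```text
{'t': np.float64(11.05), 'eef_pos': array([0.5264, 0.1449, 0.1447]), 'grip_width': np.float64(0.4508)}
shift [ 0.01 -0.    0.04] turn [-0.05 -0.03 -0.03] n 1 each [ 0.012 -0.002  0.044] [-0.046 -0.027 -0.03 ]
shift [-0.25  1.39 -1.37] turn [-0.05 -0.03 -0.03] n 2 each [-0.126  0.694 -0.685] [-0.023 -0.013 -0.015]
```

Request:
step_arm --deltas '[{"xyz": [-0.062, 0.348, -0.342], "angular": [-0.05, -0.03, -0.03], "hand": 0.55}, {"xyz": [-0.062, 0.348, -0.342], "angular": [0, 0, 0], "hand": 0.55}, {"xyz": [-0.062, 0.348, -0.342], "angular": [0, 0, 0], "hand": 0.55}, {"xyz": [-0.062, 0.348, -0.342], "angular": [0, 0, 0], "hand": 0.55}, {"xyz": [0, 0, 0], "angular": [0, 0, 0], "hand": 0.55}]'

```text
t: 11.47
eef_pos: [0.5149, 0.2022, 0.0872]
tcp_rot: [-1.567, -1.893, -0.646]
contact_force: [-0.7, 0.6, -0.0]
grip_width: 0.452
grip_force: 0.0
```

Request:
step_arm --deltas '[{"xyz": [0, 0, 0], "angular": [0, 0, 0], "hand": 0.55}, {"xyz": [0, 0, 0], "angular": [0, 0, 0], "hand": 0.55}, {"xyz": [0, 0, 0], "angular": [0, 0, 0], "hand": 0.55}]'

```text
t: 11.72
eef_pos: [0.5167, 0.2003, 0.0899]
tcp_rot: [-1.568, -1.894, -0.65]
contact_force: [0.1, -1.2, -0.2]
grip_width: 0.447
grip_force: 0.0
```

Request:
step_arm --deltas '[{"xyz": [0, 0, 0], "angular": [0, 0, 0], "hand": 1}, {"xyz": [0, 0, 0], "angular": [0, 0, 0], "hand": 1}, {"xyz": [0, 0, 0], "angular": [0, 0, 0], "hand": 1}, {"xyz": [0, 0, 0], "angular": [0, 0, 0], "hand": 1}, {"xyz": [0, 0, 0], "angular": [0, 0, 0], "hand": 1}]'

```text
t: 12.13
eef_pos: [0.5164, 0.2006, 0.0891]
tcp_rot: [-1.568, -1.894, -0.649]
contact_force: [1.1, -5.7, 5.1]
grip_width: 0.165
grip_force: 58.5
```

```bash
python3 - <<'E'
from h import *
o=monitor.get_obs();print({k:np.round(o[k],4) for k in("t","eef_pos","grip_width")})
A=np.array([.1322,-.6946,.7071]); R=Rt(PSI,np.pi/4); m=np.array([.5113,.2268,.063])
d=o["eef_pos"]-m; print("s",(d@A).round(4),"perp mm",((d-(d@A)*A)*1e3).round(1)); go(m+.038*A,R); go(m+.105*A,R)
E
```

```text
{'t': np.float64(12.1333), 'eef_pos': array([0.5164, 0.2006, 0.0891]), 'grip_width': np.float64(0.1649)}
s 0.0373 perp mm [ 0.2 -0.3 -0.3]
shift [-0.   -0.01  0.02] turn [ 0. -0. -0.] n 1 each [-0.002 -0.005  0.019] [ 0.004 -0.004 -0.   ]
shift [ 0.22 -1.17  1.2 ] turn [ 0. -0. -0.] n 2 each [ 0.11  -0.584  0.602] [ 0.002 -0.002 -0.   ]
```

Request:
step_arm --deltas '[{"xyz": [0.03, -0.17, 0.175], "angular": [0, 0, 0], "hand": 1}, {"xyz": [0.055, -0.295, 0.3], "angular": [0, 0, 0], "hand": 1}, {"xyz": [0.065, -0.35, 0.36], "angular": [0, 0, 0], "hand": 1}, {"xyz": [0.065, -0.35, 0.36], "angular": [0, 0, 0], "hand": 1}]'

```text
t: 12.47
eef_pos: [0.5243, 0.1535, 0.1371]
tcp_rot: [-1.567, -1.893, -0.647]
contact_force: [0.1, 0.3, -0.6]
grip_width: 0.171
grip_force: 58.8
```

```bash
python3 - <<'E'
from h import *
o=monitor.get_obs();print({k:np.round(o[k],4) for k in("t","eef_pos","contact_force","grip_width","grip_force")})
go([.604,-.332,.222],Rt(RY,0))
E
```

```text
{'t': np.float64(12.4667), 'eef_pos': array([0.5243, 0.1535, 0.1371]), 'contact_force': array([ 0.0541,  0.3203, -0.5767]), 'grip_width': np.float64(0.1709), 'grip_force': np.float64(58.7571)}
shift [  1.99 -12.14   2.12] turn [-9.61 -1.99  0.31] n 13 each [ 0.153 -0.934  0.163] [-0.74  -0.153  0.024]
```

Request:
step_arm --deltas '[{"xyz": [0.142, -0.867, 0.151], "angular": [-0.686, -0.142, 0.022], "hand": 1}, {"xyz": [0.142, -0.867, 0.151], "angular": [-0.686, -0.142, 0.022], "hand": 1}, {"xyz": [0.142, -0.867, 0.151], "angular": [-0.686, -0.142, 0.022], "hand": 1}, {"xyz": [0.142, -0.867, 0.151], "angular": [-0.686, -0.142, 0.022], "hand": 1}, {"xyz": [0.142, -0.867, 0.151], "angular": [-0.686, -0.142, 0.022], "hand": 1}]'

```text
t: 12.88
eef_pos: [0.5529, -0.0213, 0.1674]
tcp_rot: [-1.724, -2.103, -0.444]
contact_force: [-0.1, -0.4, -0.5]
grip_width: 0.171
grip_force: 58.8
```

Request:
step_arm --deltas '[{"xyz": [0.142, -0.867, 0.151], "angular": [-0.686, -0.142, 0.022], "hand": 1}, {"xyz": [0.142, -0.867, 0.151], "angular": [-0.686, -0.142, 0.022], "hand": 1}, {"xyz": [0.142, -0.867, 0.151], "angular": [-0.686, -0.142, 0.022], "hand": 1}, {"xyz": [0.142, -0.867, 0.151], "angular": [-0.686, -0.142, 0.022], "hand": 1}, {"xyz": [0.142, -0.867, 0.151], "angular": [-0.686, -0.142, 0.022], "hand": 1}]'

```text
t: 13.3
eef_pos: [0.5812, -0.1946, 0.1976]
tcp_rot: [-1.868, -2.3, -0.211]
contact_force: [-0.2, 0.3, -0.7]
grip_width: 0.165
grip_force: 58.8
```

Request:
step_arm --deltas '[{"xyz": [0.142, -0.867, 0.151], "angular": [-0.686, -0.142, 0.022], "hand": 1}, {"xyz": [0.142, -0.867, 0.151], "angular": [-0.686, -0.142, 0.022], "hand": 1}, {"xyz": [0.142, -0.867, 0.151], "angular": [-0.686, -0.142, 0.022], "hand": 1}, {"xyz": [0.142, -0.867, 0.151], "angular": [-0.686, -0.142, 0.022], "hand": 1}, {"xyz": [0, 0, 0], "angular": [0, 0, 0], "hand": 1}]'

```text
t: 13.72
eef_pos: [0.6041, -0.3357, 0.2222]
tcp_rot: [1.972, 2.441, -0.003]
contact_force: [-0.6, 0.1, -0.6]
grip_width: 0.171
grip_force: 58.8
```

Request:
step_arm --deltas '[{"xyz": [0, 0, 0], "angular": [0, 0, 0], "hand": 1}, {"xyz": [0, 0, 0], "angular": [0, 0, 0], "hand": 1}, {"xyz": [0, 0, 0], "angular": [0, 0, 0], "hand": 1}, {"xyz": [0, 0, 0], "angular": [0, 0, 0], "hand": 1}, {"xyz": [0, 0, 0], "angular": [0, 0, 0], "hand": 1}]'

```text
t: 14.13
eef_pos: [0.6041, -0.3306, 0.2209]
tcp_rot: [-1.97, -2.446, -0.002]
contact_force: [-0.1, -0.2, -0.4]
grip_width: 0.167
grip_force: 58.8
```

```bash
python3 - <<'E'
from h import *
o=monitor.get_obs();print({k:np.round(o[k],4) for k in("t","eef_pos","contact_force","grip_width")})
go([.604,-.332,.222],Rt(RY,0))
p=o["eef_pos"]
for c in("top","side","side"):print(c,tube(c,p,.105,-.075,-.012))
E
```

```text
{'t': np.float64(14.1333), 'eef_pos': array([ 0.6041, -0.3306,  0.2209]), 'contact_force': array([-0.0781, -0.1977, -0.4371]), 'grip_width': np.float64(0.1673)}
shift [-0.   -0.03  0.03] turn [-0.02  0.01 -0.01] n 1 each [-0.002 -0.035  0.027] [-0.018  0.007 -0.01 ]
top 18
side (354, 'offset mm', array([-1.2,  1.7]), 'slope', array([-0.003, -0.012]), 'zmin', np.float64(0.1463))
side (357, 'offset mm', array([-1.2,  1.9]), 'slope', array([-0.005, -0.008]), 'zmin', np.float64(0.1459))
```

Request:
step_arm --deltas '[{"xyz": [-0.02, -0.055, -0.3], "angular": [0, 0, 0], "hand": 1}, {"xyz": [0, 0, -0.6], "angular": [0, 0, 0], "hand": 1}, {"xyz": [0, 0, -0.6], "angular": [0, 0, 0], "hand": 1}, {"xyz": [0, 0, -0.4], "angular": [0, 0, 0], "hand": 1}, {"xyz": [0, 0, -0.2], "angular": [0, 0, 0], "hand": 1}]'

```text
t: 14.7
eef_pos: [0.6023, -0.333, 0.1332]
tcp_rot: [-1.969, -2.443, -0.001]
contact_force: [-0.0, 0.9, 0.2]
grip_width: 0.167
grip_force: 58.8
```

Request:
step_arm --deltas '[{"xyz": [0, 0, 0], "angular": [0, 0, 0], "hand": 1}, {"xyz": [0, 0, 0], "angular": [0, 0, 0], "hand": 1}, {"xyz": [0, 0, 0], "angular": [0, 0, 0], "hand": 1}, {"xyz": [0, 0, 0], "angular": [0, 0, 0], "hand": 1}]'

```text
t: 15.03
eef_pos: [0.6037, -0.3338, 0.1384]
tcp_rot: [1.97, 2.445, 0.002]
contact_force: [0.2, -1.2, 0.4]
grip_width: 0.167
grip_force: 58.8
```

```bash
python3 - <<'E'
from h import *
o=monitor.get_obs();print({k:np.round(o[k],4) for k in("t","eef_pos","contact_force","grip_width")})
p=o["eef_pos"]
for c in("side","side"):print(c,tube(c,p,.105,-.07,-.012))
E
```

```text
{'t': np.float64(15.0333), 'eef_pos': array([ 0.6037, -0.3338,  0.1384]), 'contact_force': array([ 0.249 , -1.2344,  0.3555]), 'grip_width': np.float64(0.1667)}
side (286, 'offset mm', array([-1.1,  2.4]), 'slope', array([0.001, 0.001]), 'zmin', np.float64(0.0685))
side (293, 'offset mm', array([-1.4,  2.4]), 'slope', array([-0.007, -0.002]), 'zmin', np.float64(0.0687))
```

Request:
step_arm --deltas '[{"xyz": [0, 0.01, -0.15], "angular": [0, 0, 0], "hand": 1}, {"xyz": [0, 0, -0.15], "angular": [0, 0, 0], "hand": 1}, {"xyz": [0, 0, -0.15], "angular": [0, 0, 0], "hand": 1}, {"xyz": [0, 0, -0.15], "angular": [0, 0, 0], "hand": 1}, {"xyz": [0, 0, 0], "angular": [0, 0, 0], "hand": 1}]'

```text
t: 15.55
eef_pos: [0.6027, -0.3327, 0.1109]
tcp_rot: [-1.97, -2.444, -0.002]
contact_force: [0.4, 1.0, -0.1]
grip_width: 0.173
grip_force: 58.8
```

Request:
step_arm --deltas '[{"xyz": [0, 0, -0.15], "angular": [0, 0, 0], "hand": 1}, {"xyz": [0, 0, -0.15], "angular": [0, 0, 0], "hand": 1}, {"xyz": [0, 0, -0.15], "angular": [0, 0, 0], "hand": 1}, {"xyz": [0, 0, -0.12], "angular": [0, 0, 0], "hand": 1}, {"xyz": [0, 0, 0], "angular": [0, 0, 0], "hand": 1}]'

```text
t: 15.97
eef_pos: [0.6032, -0.333, 0.0892]
tcp_rot: [-1.971, -2.446, -0.002]
contact_force: [-0.7, 0.3, -0.5]
grip_width: 0.169
grip_force: 59.0
```

Request:
step_arm --deltas '[{"xyz": [0, 0, 0], "angular": [0, 0, 0], "hand": 1}, {"xyz": [0, 0, 0], "angular": [0, 0, 0], "hand": 1}, {"xyz": [0, 0, 0], "angular": [0, 0, 0], "hand": 1}]'

```text
t: 16.22
eef_pos: [0.6033, -0.3331, 0.0903]
tcp_rot: [1.971, 2.446, 0.002]
contact_force: [-0.1, -0.2, -2.1]
grip_width: 0.163
grip_force: 59.0
```

Request:
step_arm --deltas '[{"xyz": [0, 0, -0.05], "angular": [0, 0, 0], "hand": 1}, {"xyz": [0, 0, 0], "angular": [0, 0, 0], "hand": 1}, {"xyz": [0, 0, 0], "angular": [0, 0, 0], "hand": 1}]'

```text
t: 16.47
eef_pos: [0.6036, -0.3332, 0.0889]
tcp_rot: [1.97, 2.445, 0.002]
contact_force: [-0.2, 0.4, 5.0]
grip_width: 0.17
grip_force: 59.4
```

Request:
step_arm --deltas '[{"xyz": [0, 0, -0.025], "angular": [0, 0, 0], "hand": 1}, {"xyz": [0, 0, 0], "angular": [0, 0, 0], "hand": 1}, {"xyz": [0, 0, 0], "angular": [0, 0, 0], "hand": 1}]'

```text
t: 16.72
eef_pos: [0.6038, -0.3334, 0.0887]
tcp_rot: [1.97, 2.444, 0.002]
contact_force: [-1.9, -0.1, 11.8]
grip_width: 0.167
grip_force: 60.1
```

Request:
step_arm --deltas '[{"xyz": [0, 0, 0], "angular": [0, 0, 0], "hand": 0.6}, {"xyz": [0, 0, 0], "angular": [0, 0, 0], "hand": 0.6}, {"xyz": [0, 0, 0], "angular": [0, 0, 0], "hand": 0.6}, {"xyz": [0, 0, 0.1], "angular": [0, 0, 0], "hand": 0.6}, {"xyz": [0, 0, 0.3], "angular": [0, 0, 0], "hand": 0.6}]'

```text
t: 17.13
eef_pos: [0.6026, -0.3326, 0.1017]
tcp_rot: [-1.969, -2.444, -0.001]
contact_force: [-0.8, 0.1, -0.0]
grip_width: 0.404
grip_force: 0.0
```

Request:
step_arm --deltas '[{"xyz": [0, 0, 0.7], "angular": [0, 0, 0], "hand": 0.6}, {"xyz": [0, 0, 0.9], "angular": [0, 0, 0], "hand": 0.6}, {"xyz": [0, 0, 0.9], "angular": [0, 0, 0], "hand": 0.6}, {"xyz": [0, 0, 0.9], "angular": [0, 0, 0], "hand": 0.55}, {"xyz": [0, 0, 0], "angular": [0, 0, 0], "hand": 0.55}]'

```text
t: 17.55
eef_pos: [0.6046, -0.3338, 0.2491]
tcp_rot: [1.965, 2.438, 0.004]
contact_force: [-0.4, -1.1, 1.6]
grip_width: 0.455
grip_force: 0.0
```

```bash
python3 - <<'E'
from h import *
for i in range(2):
    for n in("short","medium","stock_medium1"): print(n,[(round(float(r["conf"]),2),np.round(r["location"],4).tolist()) for r in optics.spot_point("side",n)[:4]])
    p,dd=optics.capture("side")
W=world("side",dd)
for x,y in((.5443,-.344),(.6025,-.331)):
    T=near(W,x,y,.014,.06,.13); print("top z",np.percentile(T[:,2],98).round(4))
q,_=optics.capture("top")
cv2.imwrite("pics/s4.png",cv2.resize(np.hstack([p[280:410,350:490,::-1],q[220:350,400:540,::-1]]),None,fx=2.8,fy=2.8))
o=monitor.get_obs();print({k:np.round(o[k],4) for k in("t","eef_pos","grip_width")})
A=np.array([.1322,-.6946,.7071]); d=np.array([.1322,-.6946,-.7071]); m=np.array([.5801,.2399,.063]); g=m+.055*A+.019*d
R=Rt(PSI,-np.pi/4); print(g,g-.09*d); go(np.r_[(g-.09*d)[:2],.25],R)
E
```

```text
short [(0.8, [0.5449, -0.341, 0.0088]), (0.58, [0.7548, 0.0998, -0.0011])]
medium [(0.67, [0.6058, -0.3302, 0.0586])]
stock_medium1 [(0.71, [0.5905, -0.28, 0.0101]), (0.17, [0.5369, -0.2948, 0.0139])]
short []
medium [(0.58, [0.5029, 0.2668, -0.0024])]
stock_medium1 [(0.97, [0.5929, -0.279, 0.0092]), (0.67, [0.5847, -0.2278, 0.0118])]
top z 0.0908
top z 0.1159
{'t': np.float64(18.0), 'eef_pos': array([ 0.6031, -0.3329,  0.2382]), 'grip_width': np.float64(0.4513)}
[0.5898828 0.1884996 0.0884556] [0.5779848 0.2510136 0.1520946]
shift [-0.63 14.6   0.3 ] turn [-9.64 -1.97 -0.31] n 15 each [-0.042  0.973  0.02 ] [-0.643 -0.131 -0.021]
```

View pics/s4.png

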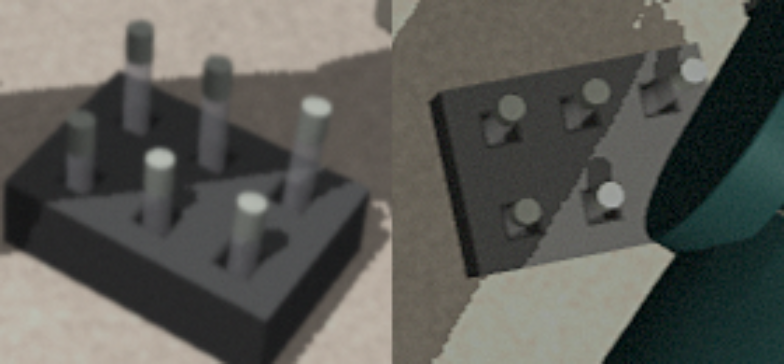

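Request:
step_arm --deltas '[{"xyz": [-0.039, 0.913, 0.019], "angular": [-0.603, -0.123, -0.02], "hand": 0.55}, {"xyz": [-0.039, 0.913, 0.019], "angular": [-0.603, -0.123, -0.02], "hand": 0.55}, {"xyz": [-0.039, 0.913, 0.019], "angular": [-0.603, -0.123, -0.02], "hand": 0.55}, {"xyz": [-0.039, 0.913, 0.019], "angular": [-0.603, -0.123, -0.02], "hand": 0.55}, {"xyz": [-0.039, 0.913, 0.019], "angular": [-0.603, -0.123, -0.02], "hand": 0.55}]'

```text
t: 18.42
eef_pos: [0.5949, -0.1491, 0.2429]
tcp_rot: [1.855, 2.282, -0.232]
contact_force: [0.1, 0.5, 0.5]
grip_width: 0.453
grip_force: 0.0
```

Request:
step_arm --deltas '[{"xyz": [-0.039, 0.913, 0.019], "angular": [-0.603, -0.123, -0.02], "hand": 0.55}, {"xyz": [-0.039, 0.913, 0.019], "angular": [-0.603, -0.123, -0.02], "hand": 0.55}, {"xyz": [-0.039, 0.913, 0.019], "angular": [-0.603, -0.123, -0.02], "hand": 0.55}, {"xyz": [-0.039, 0.913, 0.019], "angular": [-0.603, -0.123, -0.02], "hand": 0.55}, {"xyz": [-0.039, 0.913, 0.019], "angular": [-0.603, -0.123, -0.02], "hand": 0.55}]'

```text
t: 18.83
eef_pos: [0.5871, 0.0339, 0.247]
tcp_rot: [1.728, 2.109, -0.436]
contact_force: [0.2, -0.0, 0.1]
grip_width: 0.448
grip_force: 0.0
```

Request:
step_arm --deltas '[{"xyz": [-0.039, 0.913, 0.019], "angular": [-0.603, -0.123, -0.02], "hand": 0.55}, {"xyz": [-0.039, 0.913, 0.019], "angular": [-0.603, -0.123, -0.02], "hand": 0.55}, {"xyz": [-0.039, 0.913, 0.019], "angular": [-0.603, -0.123, -0.02], "hand": 0.55}, {"xyz": [-0.039, 0.913, 0.019], "angular": [-0.603, -0.123, -0.02], "hand": 0.55}, {"xyz": [-0.039, 0.913, 0.019], "angular": [-0.603, -0.123, -0.02], "hand": 0.55}]'

```text
t: 19.25
eef_pos: [0.5793, 0.2167, 0.2505]
tcp_rot: [1.593, 1.928, -0.617]
contact_force: [1.2, -1.0, 0.8]
grip_width: 0.45
grip_force: 0.0
```

Request:
step_arm --deltas '[{"xyz": [-0.039, 0.913, 0.019], "angular": [-0.603, -0.123, -0.02], "hand": 0.55}, {"xyz": [0, 0, 0], "angular": [0, 0, 0], "hand": 0.55}, {"xyz": [0, 0, 0], "angular": [0, 0, 0], "hand": 0.55}, {"xyz": [0, 0, 0], "angular": [0, 0, 0], "hand": 0.55}, {"xyz": [0, 0, 0], "angular": [0, 0, 0], "hand": 0.55}]'

```text
t: 19.67
eef_pos: [0.5785, 0.2503, 0.2516]
tcp_rot: [1.568, 1.892, -0.649]
contact_force: [0.6, -0.1, 0.3]
grip_width: 0.45
grip_force: 0.0
```

```bash
python3 - <<'E'
from h import *
o=monitor.get_obs();print({k:np.round(o[k],4) for k in("t","eef_pos","qpos","grip_width","contact_force")})
A=np.array([.1322,-.6946,.7071]); d=np.array([.1322,-.6946,-.7071]); m=np.array([.5801,.2399,.063]); g=m+.055*A+.019*d
R=Rt(PSI,-np.pi/4); go(g-.08*d,R); go(g,R,g-.08*d,R)
E
```

```text
{'t': np.float64(19.6667), 'eef_pos': array([0.5785, 0.2503, 0.2516]), 'qpos': array([ 0.6603,  0.2015,  1.451 , -0.7123,  1.8369,  0.4043]), 'grip_width': np.float64(0.4498), 'contact_force': array([ 0.5782, -0.1006,  0.2599])}
shift [ 0.02 -0.16 -2.66] turn [0.01 0.02 0.01] n 3 each [ 0.007 -0.052 -0.888] [0.003 0.007 0.004]
shift [ 0.26 -1.39 -1.41] turn [0. 0. 0.] n 2 each [ 0.132 -0.695 -0.707] [0. 0. 0.]
```

Request:
step_arm --deltas '[{"xyz": [0.01, -0.05, -0.8], "angular": [0, 0, 0], "hand": 0.55}, {"xyz": [0.01, -0.05, -0.8], "angular": [0, 0, 0], "hand": 0.55}, {"xyz": [0, -0.06, -0.7], "angular": [0, 0, 0], "hand": 0.55}, {"xyz": [0, 0, -0.36], "angular": [0, 0, 0], "hand": 0.55}, {"xyz": [0.052, -0.278, -0.282], "angular": [0, 0, 0], "hand": 0.55}]'

```text
t: 20.08
eef_pos: [0.5811, 0.2333, 0.1326]
tcp_rot: [1.567, 1.893, -0.65]
contact_force: [0.5, -0.0, -0.0]
grip_width: 0.453
grip_force: 0.0
```

Request:
step_arm --deltas '[{"xyz": [0.052, -0.278, -0.282], "angular": [0, 0, 0], "hand": 0.55}, {"xyz": [0.052, -0.278, -0.282], "angular": [0, 0, 0], "hand": 0.55}, {"xyz": [0.052, -0.278, -0.282], "angular": [0, 0, 0], "hand": 0.55}, {"xyz": [0.052, -0.278, -0.282], "angular": [0, 0, 0], "hand": 0.55}, {"xyz": [0, 0, 0], "angular": [0, 0, 0], "hand": 0.55}]'

```text
t: 20.5
eef_pos: [0.5892, 0.1866, 0.0864]
tcp_rot: [1.568, 1.892, -0.653]
contact_force: [-1.5, 0.1, -0.4]
grip_width: 0.451
grip_force: 0.0
```

Request:
step_arm --deltas '[{"xyz": [0, 0, 0], "angular": [0, 0, 0], "hand": 0.55}, {"xyz": [0, 0, 0], "angular": [0, 0, 0], "hand": 0.55}, {"xyz": [0, 0, 0], "angular": [0, 0, 0], "hand": 0.55}, {"xyz": [0, 0, 0], "angular": [0, 0, 0], "hand": 0.55}]'

```text
t: 20.83
eef_pos: [0.5898, 0.1899, 0.0892]
tcp_rot: [1.567, 1.893, -0.648]
contact_force: [0.4, 0.3, 0.1]
grip_width: 0.446
grip_force: 0.0
```

```bash
python3 - <<'E'
from h import *
o=monitor.get_obs();print({k:np.round(o[k],4) for k in("t","eef_pos","grip_width","contact_force")})
A=np.array([.1322,-.6946,.7071]); d=np.array([.1322,-.6946,-.7071]); m=np.array([.5801,.2399,.063]); g=m+.055*A+.019*d
R=Rt(PSI,-np.pi/4); go(g,R)
ims=[]
for c,(v,u) in(("top",(190,100)),("side",(140,150))):
    p,_=optics.capture(c); ims.append(cv2.resize(p[v:v+140,u:u+160,::-1],None,fx=2.5,fy=2.5))
cv2.imwrite("pics/g3.png",np.hstack(ims))
E
```

```text
{'t': np.float64(20.8333), 'eef_pos': array([0.5898, 0.1899, 0.0892]), 'grip_width': np.float64(0.4461), 'contact_force': array([0.3745, 0.3063, 0.0652])}
shift [ 0.   -0.04 -0.02] turn [ 0.01  0.03 -0.01] n 1 each [ 0.003 -0.035 -0.019] [ 0.009  0.028 -0.008]
```

View pics/g3.png

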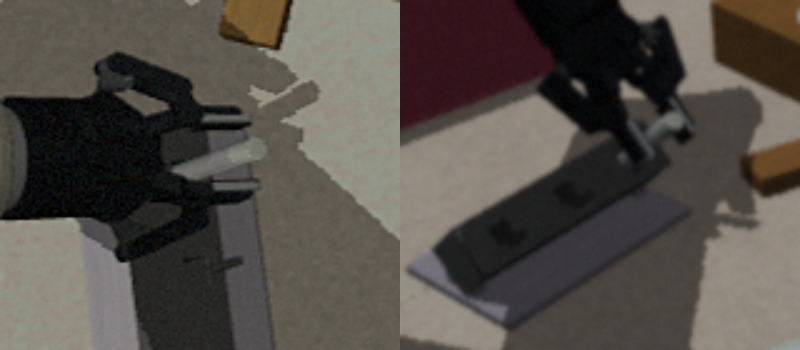

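Request:
step_arm --deltas '[{"xyz": [0, -0.02, -0.01], "angular": [0, 0, 0], "hand": 1}, {"xyz": [0, 0, 0], "angular": [0, 0, 0], "hand": 1}, {"xyz": [0, 0, 0], "angular": [0, 0, 0], "hand": 1}, {"xyz": [0, 0, 0], "angular": [0, 0, 0], "hand": 1}, {"xyz": [0, 0, 0], "angular": [0, 0, 0], "hand": 1}]'

```text
t: 21.35
eef_pos: [0.5895, 0.1885, 0.0882]
tcp_rot: [1.567, 1.893, -0.649]
contact_force: [-1.1, 0.8, -0.4]
grip_width: 0.165
grip_force: 58.4
```

Request:
step_arm --deltas '[{"xyz": [0.03, -0.17, 0.175], "angular": [0, 0, 0], "hand": 1}, {"xyz": [0.055, -0.295, 0.3], "angular": [0, 0, 0], "hand": 1}, {"xyz": [0.065, -0.35, 0.36], "angular": [0, 0, 0], "hand": 1}, {"xyz": [0.065, -0.35, 0.36], "angular": [0, 0, 0], "hand": 1}, {"xyz": [0.055, -0.295, 0.3], "angular": [0, 0, 0], "hand": 1}]'

```text
t: 21.77
eef_pos: [0.6006, 0.1287, 0.1497]
tcp_rot: [1.567, 1.892, -0.649]
contact_force: [-0.5, 1.0, -0.5]
grip_width: 0.165
grip_force: 58.4
```

```bash
python3 - <<'E'
from h import *
o=monitor.get_obs();print({k:np.round(o[k],4) for k in("t","eef_pos","grip_width","contact_force","grip_force")})
# tool down over the panel; tube's middle lies 30 mm towards the foot (+y side) of the grasp point
P=np.array([.506,-.039])-.03*np.array([-.187,.982]); print(P); go(np.r_[P,.20],Rt(PSI,0))
E
```

```text
{'t': np.float64(21.7667), 'eef_pos': array([0.6006, 0.1287, 0.1497]), 'grip_width': np.float64(0.1647), 'contact_force': array([-0.5464,  0.9732, -0.5163]), 'grip_force': np.float64(58.377)}
[ 0.51161 -0.06846]
shift [-2.23 -4.93  1.26] turn [9.66 1.86 0.01] n 10 each [-0.223 -0.493  0.126] [0.966 0.186 0.001]
```

Request:
step_arm --deltas '[{"xyz": [-0.186, -0.411, 0.105], "angular": [0.805, 0.155, 0], "hand": 1}, {"xyz": [-0.186, -0.411, 0.105], "angular": [0.805, 0.155, 0], "hand": 1}, {"xyz": [-0.186, -0.411, 0.105], "angular": [0.805, 0.155, 0], "hand": 1}, {"xyz": [-0.186, -0.411, 0.105], "angular": [0.805, 0.155, 0], "hand": 1}, {"xyz": [-0.186, -0.411, 0.105], "angular": [0.805, 0.155, 0], "hand": 1}]'

```text
t: 22.18
eef_pos: [0.5628, 0.0468, 0.1701]
tcp_rot: [1.76, 2.126, -0.406]
contact_force: [0.9, 0.2, -0.6]
grip_width: 0.164
grip_force: 58.4
```

Request:
step_arm --deltas '[{"xyz": [-0.186, -0.411, 0.105], "angular": [0.805, 0.155, 0], "hand": 1}, {"xyz": [-0.186, -0.411, 0.105], "angular": [0.805, 0.155, 0], "hand": 1}, {"xyz": [-0.186, -0.411, 0.105], "angular": [0.805, 0.155, 0], "hand": 1}, {"xyz": [-0.186, -0.411, 0.105], "angular": [0.805, 0.155, 0], "hand": 1}, {"xyz": [-0.186, -0.411, 0.105], "angular": [0.805, 0.155, 0], "hand": 1}]'

```text
t: 22.6
eef_pos: [0.5254, -0.0355, 0.1912]
tcp_rot: [1.937, 2.341, -0.123]
contact_force: [0.2, 0.1, 0.2]
grip_width: 0.164
grip_force: 58.4
```

Request:
step_arm --deltas '[{"xyz": [-0.186, -0.411, 0.105], "angular": [0.805, 0.155, 0], "hand": 1}, {"xyz": [-0.186, -0.411, 0.105], "angular": [0.805, 0.155, 0], "hand": 1}, {"xyz": [0, 0, 0], "angular": [0, 0, 0], "hand": 1}, {"xyz": [0, 0, 0], "angular": [0, 0, 0], "hand": 1}, {"xyz": [0, 0, 0], "angular": [0, 0, 0], "hand": 1}]'

```text
t: 23.02
eef_pos: [0.511, -0.0676, 0.1985]
tcp_rot: [2.004, 2.419, -0.001]
contact_force: [0.2, -0.0, -0.6]
grip_width: 0.166
grip_force: 58.4
```

Request:
step_arm --deltas '[{"xyz": [0, 0, 0], "angular": [0, 0, 0], "hand": 1}, {"xyz": [0, 0, 0], "angular": [0, 0, 0], "hand": 1}, {"xyz": [0, 0, 0], "angular": [0, 0, 0], "hand": 1}, {"xyz": [0, 0, 0], "angular": [0, 0, 0], "hand": 1}, {"xyz": [0, 0, 0], "angular": [0, 0, 0], "hand": 1}]'

```text
t: 23.43
eef_pos: [0.5111, -0.0668, 0.1982]
tcp_rot: [-2.002, -2.42, 0.001]
contact_force: [0.4, 0.8, -0.0]
grip_width: 0.168
grip_force: 58.4
```

```bash
python3 - <<'E'
from h import *
o=monitor.get_obs();print({k:np.round(o[k],4) for k in("t","eef_pos","grip_width","contact_force","grip_force")})
go([.5116,-.0685,.2],Rt(PSI,0))
p,_=optics.capture("side");q,_=optics.capture("top")
for c in("side","top"):
  for n in("long","long_mid","short","medium"): print(c,n,[(round(float(r["conf"]),2),np.round(r["location"],4).tolist()) for r in optics.spot_point(c,n)[:3]])
cv2.imwrite("pics/end.png",np.hstack([p[130:430,230:510,::-1],q[180:480,270:550,::-1]]))
E
```

```text
{'t': np.float64(23.4333), 'eef_pos': array([ 0.5111, -0.0668,  0.1982]), 'grip_width': np.float64(0.1678), 'contact_force': array([ 0.359 ,  0.8445, -0.01  ]), 'grip_force': np.float64(58.4465)}
shift [ 0.01 -0.04  0.04] turn [ 0.   -0.01 -0.01] n 1 each [ 0.012 -0.043  0.044] [ 0.002 -0.012 -0.01 ]
side long [(0.85, [0.4926, 0.0264, 0.2196])]
side long_mid [(0.75, [0.503, -0.0383, 0.2158])]
side short [(0.69, [0.5442, -0.3405, 0.0087])]
side medium []
top long [(0.45, [0.5429, -0.3461, 0.0094])]
top long_mid []
top short [(0.69, [0.5461, -0.3454, 0.013])]
top medium [(0.73, [0.6015, -0.3319, 0.0101]), (0.33, [0.5232, -0.2451, 0.0091])]
```

View pics/end.png

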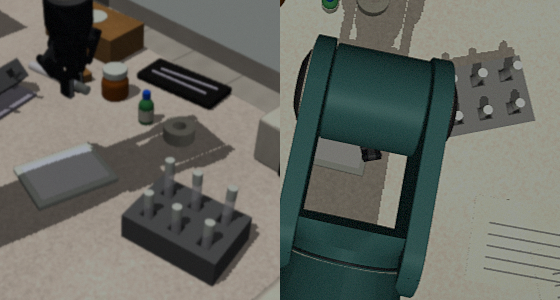

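```bash
python3 -c "
from cell import job
print(job.sign_off())"
```

```text
the job is handed in; nothing more can be done
None
```

The job is handed in: the short and medium tubes stand seated in their free rack places, and the long tube is held level about 0.216 m above the table over the middle of the panel, at 23.4 s of the 67 s; the system did not report the verdict.

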